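Feed a clamp-ring hanger onto the gravity rail

TASK

Take the two-wheeled ring hanger off its parking stand and hook it onto the level landing at the high end of the sloped rail, lowering it gently until the rail carries it before you let it go. Then ease it on its wheels, never lifted off the rail, over the small crest, and leave go so that it rolls untouched down to the rubber end stop and hangs there. Bear on the rail lightly (never more than about 10 N), do not drop the hanger, and leave the other things on the bench where they are.

Things in the scene. Friction and masses are not known exactly. Their poses are not given: they have to be found in the camera images.
- hanger_tab (a point): Middle of the grip tab on top of the loose roller hanger (0.28 to 0.48 kg). x along its wheels' running direction, y across, z up. Tab: upright aluminium block 36 (x) x 14 (y) mm, from 19 mm above to 23 mm below this point, on a head plate 64 x 24.5 mm. Running line of the wheels 58 mm below, hook foot 119 mm below, lowest point of the hung steel ring (90 mm across) 213 mm below.
- hanger_wheels (a point): On the hanger's running line (bottom of the wheel treads), midway between the two wheels. Free-turning plastic wheels with centres at x = +-22 mm, 12 mm above this point; tread 13 mm wide between flanges that reach 5 mm below the running line (flange radius 17 mm). On the parking stand the hanger hangs level with its x along the stand's x.
- hanger_foot (a point): Middle of the top face of the hook's foot, 61 mm below the running line. A plate comes down from the head on the +y side only (y +11.5 to +15.5 mm) and the foot (20 mm long in x) returns under the rail to y = -9 mm; the ring hangs below it in the x-z plane. The hook is a C open only to -y: it goes on and off a rail sideways, with the rail between flanges and foot.
- park: Fixed parking stand, origin on the table under its stub rail, x along the stub, z up. Level stub 10 mm wide, 12 mm deep, top 235 mm above the table, end lips at x = +-43 mm that stand 8 mm above it. Post and arm are on the -y side: the hanger comes off by rising about 30 mm (foot still below the stub) and then moving out to +y by 40 mm or more.
- stand: Base of the sloped rail, fixed. Origin on the table below the rail's line; x points down the rail, z up. Posts and arms are on the -y side, so the hanger goes on from +y, hanger x along this x. Rail: steel bar 10 mm wide (y -5 to +5), 12 mm deep. Along x in mm: back lip face -90; level landing -90 to +10; ramp rising 4 mm to the crest at +25; straight run falling 7 degrees; end stop face +320.
- under_landing (a point): Point on the base plate (10 mm above the table) below the place on the landing where the hanger's middle belongs, stand x = -32 mm; it rests there anywhere from -51 to -14 mm. The landing's top is nominally 235 mm above the table, but the posts were clamped by hand up to 15 mm higher or lower: not measured, find it by touch. Rubber mounts let the rail sink about 1 mm per 5 N.
- under_crest (a point): Point on the base plate (10 mm above the table) below the crest, stand x = +25 mm, 4 mm higher than the landing. Once the hanger's middle is beyond stand x = +50 mm both wheels are over the crest and, let go, it rolls down by itself at about 0.1 m/s.
- under_stop (a point): Point on the base plate (10 mm above the table) below the face of the rubber end stop, stand x = +320 mm; the stop is 30 mm wide and stands 34 mm above the rail. A hanger that has run home leans 7 degrees forward with its tab middle at about stand x = +287 mm.
- reagent_bottle: Bystander, leave alone: white plastic bottle, 64 mm across, 130 mm tall; origin under its centre.
- beaker: Bystander, leave alone: open glass beaker, 64 mm across, 75 mm tall; origin under its centre.
- spare_ring: Bystander, leave alone: flat steel ring lying on the table, 90 mm across, 12 mm thick; origin under its centre.
- spanner: Bystander, leave alone: steel spanner lying on the table; origin under its centre.
- weight: Bystander, leave alone: brass weight with a knob, 44 mm across, 62 mm tall; origin under its centre.
- specimen_tray: Bystander, leave alone: open steel tray, 160 x 220 x 40 mm; origin under its centre.
- foil_tin: Bystander, leave alone: round aluminium tin, 60 mm across, 45 mm tall; origin under its centre.

How it is judged:
By the outcome, as a careful person would: the job done as asked, in the order asked, and still so for the second after the job is handed in, with the robot touching nothing.
It also fails if it takes over 67 s, if anything falls off the work surface, if the arm or the gripper's body presses on something with over 40 N, if the wrist force passes 120 N, or if a joint passes its speed limit or range.

ROBOT

A 6-joint arm with a two-finger parallel gripper is mounted at the origin on the work surface. World frame = base frame: x ahead of the robot, y to its left, z up, the work surface at z = 0. Lengths are in m, angles in rad, forces in N, time in s.
With the tool pointing down it reaches from about 0.35 to 0.975 m from the base axis. Payload 4.9 kg.
Tool frame: the origin (TCP) lies at the very end of the fingers, on their centre line; the grasp point (between the pads) lies behind it (manip.pinch_z is the y of the grasp point in the tool frame, in m); y points along the fingers, x is the direction in which the jaws open and shut, and the axes are right-handed (so a half turn about y gives the same grasp; the last joint's range is limited). The gripper opens to 85 mm and grips with 20 to 120 N. Pads are 22 mm wide; open, the fingers measure 114 mm over their backs; the gripper's body (76 mm by 85 mm) begins 54 mm behind the grasp point. The pads swing forward as they close: fully open they stand 13 mm farther back than shut.
Start: joints at [1.148, 0.053, 1.613, -0, 1.476, -0.119], TCP at [0.187, 0.596, 0.231] pointing down, gripper open.
Joint ranges: [-3.01, 3.01], [-1.01, 2.22], [0.06, 2.58], [-1.02, 4.17], [0.09, 2.62], [-3.14, 3.14]. Speed limits (rad/s): [2.57, 2.57, 3.14, 3.14, 3.14, 3.14].

INTERFACE

Orientations are given as a unit quaternion [w, x, y, z].
In Python, from plant import manip gives the robot as it stands.
- The arm moves only by the tool drive_tool, never from a script. Its argument "motion" is a list of rows, each a list of 3 entries, a list of its own where there are three numbers: the shift along the tool's x, y, z in units of 25 mm (1.0 is 25 mm), then the turn, a rotation vector about the tool's x, y, z in units of 5 degrees (1.0 is 5 degrees), then the closure, from -1 (fully open) to 1 (shut). A call has 1 to 12 rows; each row shifts and turns the commanded pose from where the row before left it, along the tool's axes as they then stand; what a row does not reach is not made up. A row lasts 1/10 s, in which the tool goes at most 50 mm and 8.59 degrees, less where a joint would pass 70% of its speed; a pose out of reach is approached as far as the arm can. A call is refused whole if a number of a shift passes 1 or a number of a turn 1, either way. A call with a gripper value outside its range is refused whole. The fingers move at their own pace and stop on an object; the grip force is fixed at half the most. Time passes only in rows, so rows that do not move let the fingers close. It gives the time, the measured TCP pose, the force and the opening at its end, in the units of the state.
- manip.state(): the state, without advancing time (a new reading comes with each control period).
- manip.grab_frame(name): name is "side" or "top"; returns a dict with "img" (400x640x3 uint8, blue, green, red), "range_z" (400x640 float32, m along the optical axis (not along the pixel's ray), 0 where there is no reading), "camera_matrix" (3x3 intrinsics, pixels), "world_from_camera" (4x4, takes a point from camera to world coordinates). Camera axes: x right, y down, z forward; pixel columns grow to the right and rows downward; lengths in m; the calibration is good to about 2 mm. A picture is of the moment at which its call begins.
- manip.job_done(): hands the job in, once; it reports no verdict.
The state is a dict: "time": time; "joint_pos": joint angles; "joint_vel": joint speeds; "joint_efforts": joint torques, N m; "tool_pos": TCP position; "tool_rot": TCP orientation; "contact_force": force on the tool from outside, world axes, zero at the start; "ft_torque": the same for the moment, N m; "gripper_width": opening from 0.0 (shut) to 1.0 (fully open).
Only numpy, scipy, OpenCV 4.12 (cv2) and the standard library are available. Lean on these libraries where they do the work, as an engineer would, in place of code of your own. Each camera call takes 0.05 s, during which the arm holds its last target. There are 200 camera calls.

## Working session

There is one attempt and no reset: what is moved stays moved. The work goes in short steps, Python scripts to look and compute and a tool call to move; the robot and the scene stay as the last step left them, time stands still between calls to the robot, and variables do not carry over. Pictures are saved under pics/ and viewed, about 8 in all and at most 12, crops included, and the job is handed in when it is done.

Besides the shell and the picture viewer there is one more tool, called as name(argument=value, ...) on one line, values as JSON. drive_tool: Moves the arm, as the interface text tells. Its arguments: {"type":"object","properties":{"motion":{"type":"array","items":{"type":"array"}}},"required":["motion"]}

```bash
ls; mkdir -p pics; cat > h.py <<'E'
import numpy as np, cv2
from plant import manip
from scipy.spatial.transform import Rotation as R
def grab(n):
    f=manip.grab_frame(n); return f
def cloud(f):
    K=f["camera_matrix"];T=f["world_from_camera"];z=f["range_z"]
    v,u=np.mgrid[:z.shape[0],:z.shape[1]]
    P=np.stack([(u-K[0,2])*z/K[0,0],(v-K[1,2])*z/K[1,1],z],-1)
    W=P@T[:3,:3].T+T[:3,3]; W[z==0]=np.nan
    return W
def st():
    s=manip.state(); q=s["tool_rot"]
    M=R.from_quat([q[1],q[2],q[3],q[0]]).as_matrix()
    return s,M
E
python3 - <<'E'
from h import *
s,M=st(); print(s); print(M.round(3), manip.pinch_z)
for n in("side","top"):
    f=grab(n); cv2.imwrite(f"pics/{n}0.png",f["img"]); np.savez(f"{n}0.npz",**f)
    print(n,f["camera_matrix"],f["world_from_camera"].round(3))
E
```

```text
pics
{'time': 0.0, 'joint_pos': array([ 1.14800598e+00,  5.33658409e-02,  1.61428729e+00,  1.32378501e-05,
        1.47599925e+00, -1.18991630e-01]), 'joint_vel': array([ 2.28008535e-05, -4.23406710e-04,  1.40685767e-04, -4.95134853e-05,
       -1.09423249e-03,  1.04550369e-05]), 'joint_efforts': array([ 5.89436549e-04, -3.93676078e+01, -3.70179963e+01, -2.72645548e-05,
        6.91347013e-03, -1.69813842e-05]), 'tool_pos': array([0.18670199, 0.59581312, 0.23006146]), 'tool_rot': array([-0.56954633,  0.57025495,  0.41794796, -0.41922044]), 'contact_force': array([-0.52200758, -0.81855941, -0.60223631]), 'ft_torque': array([ 0.01142706, -0.02029049,  0.01227721]), 'gripper_width': 1.0006021527941948}
[[ 0.299 -0.001 -0.954]
 [ 0.954 -0.002  0.299]
 [-0.002 -1.     0.   ]] -0.0187
side [[415.72578871   0.         317.58443889]
 [  0.         415.72578871 201.99074054]
 [  0.           0.           1.        ]] [[ 0.784 -0.328  0.528  0.066]
 [-0.621 -0.436  0.651 -0.595]
 [ 0.016 -0.838 -0.545  0.735]
 [ 0.     0.     0.     1.   ]]
top [[446.60361738   0.         319.25377986]
 [  0.         446.60361738 195.17732115]
 [  0.           0.           1.        ]] [[ 0.091 -0.974  0.208  0.359]
 [-0.996 -0.089  0.021  0.052]
 [-0.002 -0.209 -0.978  1.237]
 [ 0.     0.     0.     1.   ]]
```

View pics/side0.png

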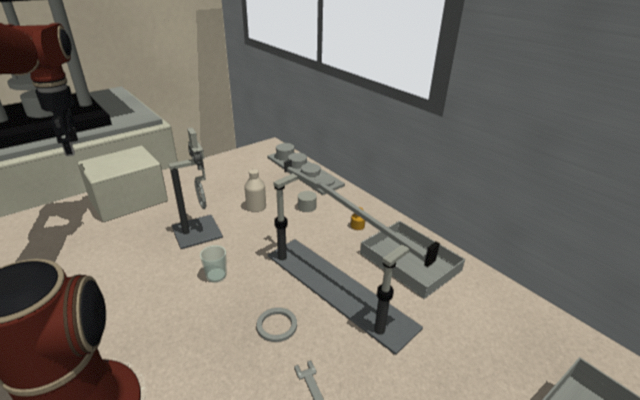

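View pics/top0.png

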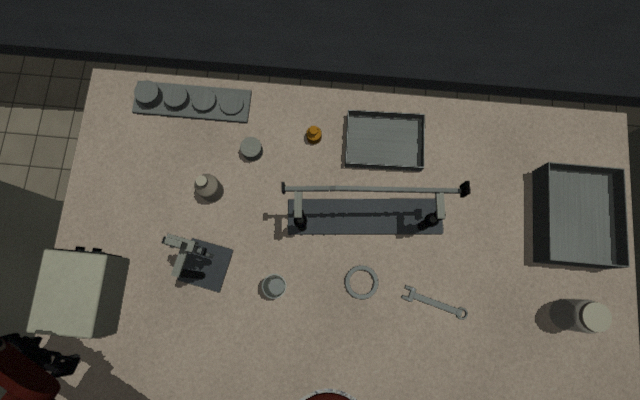

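The side view shows the hanger on its stand at about (195,160) and the rail from (285,165) to (432,252). In the top view, the hanger head is near (180,241), the rail runs from (285,188) to (463,188), and the base plate lies at rows 200–235. I'll measure these points next.

```bash
python3 - <<'E'
from h import *
fs={n:dict(np.load(f"{n}0.npz")) for n in("side","top")}
C={n:cloud(f) for n,f in fs.items()}
W=C["top"]; 
np.set_printoptions(suppress=True,precision=4)
# base plate of rail: height ~10mm, colour dark grey
img=fs["top"]["img"].astype(int); 
print("table z",np.nanmedian(W[300:380,420:520,2]), "plate px",img[215,360],W[215,360],"park plate",img[270,215],W[270,215])
def rect(m,name):
    P=W[m][:,:2]; P=P[~np.isnan(P[:,0])]
    r=cv2.minAreaRect((P*1000).astype(np.float32)); print(name,r,len(P)); print(cv2.boxPoints(r))
z=W[...,2]; g=img.sum(-1)
v,u=np.mgrid[:400,:640]
for name,b in(("stand",(270,190,460,245)),("park",(165,230,240,300))):
    roi=(u>b[0])&(u<b[2])&(v>b[1])&(v<b[3])
    m=roi&(abs(z-0.010)<.012)&(g<img[215,360].sum()+60)
    m=cv2.morphologyEx(m.astype(np.uint8),cv2.MORPH_OPEN,np.ones((3,3)))>0
    rect(m,name)
# rail points, z>0.16
roi=(u>275)&(u<475)&(v>178)&(v<200)&(z>.15)
P=W[roi]; print("rail",len(P))
for uu in range(280,475,8):
    c=W[178:200,uu]; c=c[c[:,2]>.15]
    if len(c): print(uu,np.median(c,0),c.min(0)[2],c.max(0)[2],len(c))
roi=(u>155)&(u<240)&(v>228)&(v<300)&(z>.15)
P=W[roi]; print("park hi",len(P),P.min(0),P.max(0))
for lo in np.arange(.17,.36,.01):
    Q=P[(P[:,2]>lo)&(P[:,2]<=lo+.01)]
    if len(Q): print(round(lo,3),len(Q),Q.min(0),Q.max(0))
x=cv2.resize(fs["top"]["img"][220:310,150:260],None,fx=7,fy=6,interpolation=cv2.INTER_CUBIC); 
y=cv2.resize(fs["side"]["img"][115:255,150:250],None,fx=6,fy=4,interpolation=cv2.INTER_CUBIC)
y=cv2.resize(fs["side"]["img"][115:255,160:235],(300,540),interpolation=cv2.INTER_CUBIC)
x=cv2.resize(fs["top"]["img"][220:310,155:245],(500,540),interpolation=cv2.INTER_CUBIC)
cv2.imwrite("pics/crop.png",np.hstack([x,y]))
E
```

```text
table z 0.0010539802328746184 plate px [36 34 34] [ 0.5753 -0.0395  0.0064] park plate [69 65 64] [0.3879 0.3413 0.012 ]
stand ((549.4960327148438, -27.177810668945312), (69.0970458984375, 372.6745910644531), 7.5271525382995605) 877
[[ 490.8358  153.0281]
 [ 539.6547 -216.4352]
 [ 608.1562 -207.3837]
 [ 559.3374  162.0795]]
park ((383.32855224609375, 395.29541015625), (71.06407165527344, 84.77393341064453), 76.4468994140625) 386
[[333.7951 370.6861]
 [416.2084 350.8196]
 [432.862  419.9048]
 [350.4487 439.7712]]
rail 1275
288 [0.5784 0.1459 0.249 ] 0.24057434439594938 0.2515223827838552 6
296 [0.5718 0.127  0.2457] 0.24135508181403187 0.25274880032425695 14
304 [0.5817 0.1096 0.2496] 0.23994825863830038 0.2510858604710502 6
312 [0.5828 0.0914 0.2518] 0.24121634792158786 0.2529932437996195 6
320 [0.5855 0.0735 0.2484] 0.2403412984242026 0.24986032861503538 6
328 [0.5866 0.0553 0.2492] 0.24447507397532353 0.25065162108167527 6
336 [0.5881 0.0375 0.2535] 0.24890766042087065 0.25554724937740625 5
344 [0.5903 0.0194 0.2521] 0.2496100209800679 0.25336317873210734 5
352 [0.591  0.0013 0.250
[... 1215 characters left out ...]
9 10 [0.3633 0.3662 0.1906] [0.379  0.3709 0.1996]
0.2 10 [0.3629 0.3661 0.2009] [0.3766 0.37   0.2092]
0.21 14 [0.3626 0.3628 0.2101] [0.3989 0.37   0.2198]
0.22 155 [0.3598 0.3163 0.22  ] [0.4249 0.3853 0.23  ]
0.23 134 [0.36   0.3154 0.23  ] [0.4277 0.3859 0.2394]
0.24 48 [0.4127 0.3157 0.2405] [0.4442 0.4133 0.2499]
0.25 38 [0.4136 0.3272 0.25  ] [0.439  0.3915 0.2598]
0.26 83 [0.4143 0.3291 0.2605] [0.4496 0.3959 0.2699]
0.27 113 [0.4165 0.333  0.27  ] [0.449  0.3977 0.2796]
0.28 10 [0.4213 0.3468 0.2816] [0.4323 0.3492 0.2897]
0.29 10 [0.42   0.347  0.2902] [0.4329 0.3496 0.2981]
0.3 22 [0.4194 0.3474 0.3003] [0.4364 0.385  0.31  ]
0.31 109 [0.4202 0.3465 0.3101] [0.4389 0.3833 0.3166]
```

View pics/crop.png

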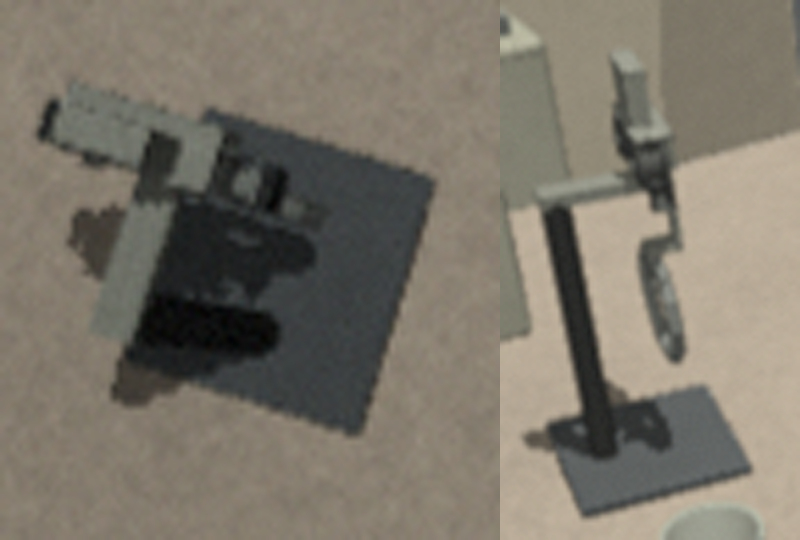

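The crop shows the tab, head plate, stub and post on the robot's side. Tab top z comes out at 0.312, which matches the given sizes. Next I'll get refined numbers for the tab, the rail line and the bottle.

```bash
python3 - <<'E'
from h import *
fs={n:dict(np.load(f"{n}0.npz")) for n in("side","top")}
np.set_printoptions(suppress=True,precision=4)
for n in fs:
    W=cloud(fs[n]); z=W[...,2]
    near=(abs(W[...,0]-.43)<.05)&(abs(W[...,1]-.365)<.05)
    P=W[near&(z>.304)]; r=cv2.minAreaRect((P[:,:2]*1000).astype(np.float32))
    print(n,"tab",len(P),np.median(P[:,2]),r, P.mean(0))
    P=W[near&(z>.262)&(z<.285)]; print(" head",len(P),cv2.minAreaRect((P[:,:2]*1000).astype(np.float32)))
    d=np.array([.131,-.991]);
    s=(W[...,0]-.5845)*d[0]+(W[...,1]-.063)*d[1]; t=(W[...,0]-.5845)*d[1]*-1+(W[...,1]-.063)*d[0]
    m=(s>-.12)&(s<.34)&(abs(t)<.03)&(z>.19)&(z<.275)
    print(" ends",s[m].min(),s[m].max())
    m2=m&(t>-.004+0)&((s>-.055)|(s<-.085))&(abs(t)<.012)&(s<.3)
    P=np.c_[s[m2],t[m2],z[m2]]; q=np.polyfit(P[:,0],P[:,1],1); print(" line t=",q)
    for a in range(-100,340,20):
        k=m&(s*1000>a)&(s*1000<a+20)
        if k.sum(): print("  ",a,k.sum(),"t",t[k].min(),np.median(t[k]),t[k].max(),"z",np.median(z[k]),np.percentile(z[k],90))
    if n=="top":
        k=(z>.1)&(z<.15)&(abs(W[...,0]-.53)<.1)&(abs(W[...,1]-.31)<.07); P=W[k]; print("bottle",P.min(0),P.max(0),np.median(P,0))
E
```

```text
side tab 50 0.31090568370974014 ((429.4195861816406, 364.9679260253906), (37.794254302978516, 13.516057014465332), 79.16290283203125) [0.4282 0.3622 0.3099]
 head 110 ((432.8681640625, 364.77349853515625), (65.9105224609375, 24.452993392944336), 79.67689514160156)
 ends -0.09816900628744452 0.32914367198330147
 line t= [-0.0115  0.0009]
   -100 101 t -0.005411420805324269 0.0021240084950590217 0.01699052968622113 z 0.25298810993656173 0.26600478813054
   -80 59 t -0.02987479930852497 0.00011375601840355777 0.010402136531739202 z 0.2435329254379321 0.24947866269913654
   -60 88 t -0.029375281912222478 -0.004011383814111884 0.009933826051971158 z 0.24243696843829027 0.248989049654412
   -40 42 t -0.0019150884853729867 0.0008226057058003655 0.010060382902614086 z 0.2475141619460886 0.24920197944486444
   -20 45 t -0.0027882802473735424 -0.00019177410982814487 0.008385090455719106 z 0.24737729728341168 0.24935635716930638
   0 42 t -0.00434309432778597 -0.0010227580044039528 0.00923838519089247 z 0.24727401726928774 0.2504232143452815
   20 49 t -0.005809095939121043 -0.00166575277736813
[... 4171 characters left out ...]
07007686 0.23148869512381598
   240 50 t -0.026006853864599454 -0.007227615759407266 -0.0015613769380266526 z 0.22575216665654385 0.22839561255910296
   260 103 t -0.029914257109104687 -0.013594799149503324 -0.0017265843550489796 z 0.21983911345128693 0.22499584324916225
   280 48 t -0.012912543373436752 -0.009006262751557489 -0.0019804974122799718 z 0.22054075443357157 0.2234258045527983
   300 110 t -0.0234790496193127 -0.010271395777916942 0.00555412153233012 z 0.22336111663298153 0.24867021677286372
   320 65 t -0.024639198334105862 -0.0111995006326151 0.005704854534823348 z 0.2508137215530567 0.25353995538391944
bottle [0.5858 0.3614 0.1001] [0.624  0.38   0.1345] [0.6028 0.3711 0.1187]
```

drive_tool(motion=[[[0, -0.45, 0], [0, 1, 0], -1], [[0, -0.45, 0], [0, 1, 0], -1], [[0, -0.45, 0], [0, 1, 0], -1], [[0, -0.45, 0], [0, 1, 0], -1], [[0, -0.45, 0], [0, 1, 0], -1], [[0, -0.45, 0], [0, 1, 0], -1], [[0, -0.45, 0], [0, 1, 0], -1], [[0, -0.45, 0], [0, 1, 0], -1], [[0, -0.45, 0], [0, 1, 0], -1], [[0, -0.45, 0], [0, 1, 0], -1], [[0, -0.45, 0], [0, 1, 0], -1], [[0, -0.45, 0], [0, 1, 0], -1]])

```text
time: 1.3
tool_pos: [0.1869, 0.5962, 0.366]
tool_rot: [-0.703, 0.703, 0.076, -0.077]
contact_force: [-0.1, 0.1, 0.2]
gripper_width: 1.001
```

drive_tool(motion=[[[0, 0, 0], [0, 1, 0], -1], [[0, 0, 0], [0, 1, 0], -1], [[0, 0, 0], [0, 1, 0], -1], [[0, 0, 0], [0, 1, 0], -1], [[0, 0, 0], [0, 0.67, 0], -1], [[0, 0, 0], [0, 0, 0], -1]])

```text
time: 1.9
tool_pos: [0.1869, 0.5962, 0.3656]
tool_rot: [-0.704, 0.704, -0.066, 0.066]
contact_force: [-0.2, -0.2, -0.5]
gripper_width: 0.998
```

```bash
cat >> h.py <<'E'
def go(p,yawx):
    s,M=st(); d=M.T@(np.array(p)-s["tool_pos"])/.025
    c=np.deg2rad(yawx); X=np.array([np.cos(c),np.sin(c),0]);Y=np.array([0,0,-1.]);D=np.stack([X,Y,np.cross(X,Y)],1)
    r=np.rad2deg(R.from_matrix(M.T@D).as_rotvec())/5
    print("t",s["time"],"pos",s["tool_pos"].round(4),"shift units",d.round(2),"turn units",r.round(2),"F",s["contact_force"].round(2),"w",round(s["gripper_width"],3))
E
python3 -c "
from h import *
go([.4295,.3655,.365],-10.7)"
```

```text
t 1.9 pos [0.1869 0.5962 0.3656] shift units [11.26  0.03 -7.26] turn units [ 0.01 -0.01 -0.  ] F [-0.19 -0.19 -0.51] w 0.998
```

drive_tool(motion=[[[0.94, 0, -0.6], [0, 0, 0], -1], [[0.94, 0, -0.6], [0, 0, 0], -1], [[0.94, 0, -0.6], [0, 0, 0], -1], [[0.94, 0, -0.6], [0, 0, 0], -1], [[0.94, 0, -0.6], [0, 0, 0], -1], [[0.94, 0, -0.6], [0, 0, 0], -1], [[0.94, 0, -0.6], [0, 0, 0], -1], [[0.94, 0, -0.6], [0, 0, 0], -1], [[0.94, 0, -0.6], [0, 0, 0], -1], [[0.94, 0, -0.6], [0, 0, 0], -1], [[0.94, 0, -0.6], [0, 0, 0], -1], [[0.9, 0, -0.6], [0, 0, 0], -1]])

```text
time: 3.1
tool_pos: [0.4301, 0.3661, 0.366]
tool_rot: [-0.704, 0.704, -0.066, 0.066]
contact_force: [0.1, 0.1, 0.7]
gripper_width: 0.999
```

```bash
python3 -c "
from h import *
go([.4295,.3655,.278],-10.7)
f=grab('top'); W=cloud(f); z=W[...,2]
cv2.imwrite('pics/a.png',np.hstack([cv2.resize(f['img'][200:300,130:250],(480,400)),cv2.resize(grab('side')['img'][60:190,120:230],(320,400))]))"
```

```text
t 3.1 pos [0.4301 0.3661 0.366 ] shift units [-0.02  3.52 -0.03] turn units [ 0.  0. -0.] F [0.08 0.14 0.74] w 0.999
```

View pics/a.png

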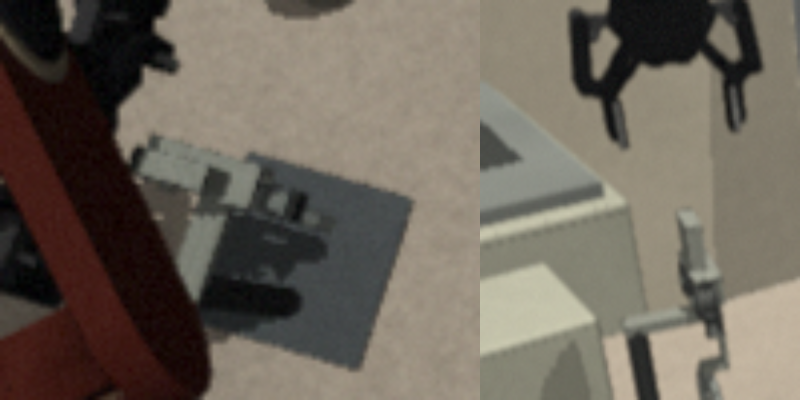

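The jaws straddle the tab, roughly centred over it (finger mid at crop column 675, tab at 690). I'll go down now.

drive_tool(motion=[[[0, 0.5, 0], [0, 0, 0], -1], [[0, 0.5, 0], [0, 0, 0], -1], [[0, 0.5, 0], [0, 0, 0], -1], [[0, 0.5, 0], [0, 0, 0], -1], [[0, 0.5, 0], [0, 0, 0], -1], [[0, 0.4, 0], [0, 0, 0], -1], [[0, 0.3, 0], [0, 0, 0], -1], [[0, 0.3, 0], [0, 0, 0], -1], [[0, 0, 0], [0, 0, 0], -1]])

```text
time: 4.1
tool_pos: [0.4291, 0.3668, 0.2775]
tool_rot: [-0.704, 0.704, -0.067, 0.066]
contact_force: [-0.4, -0.3, -0.6]
gripper_width: 0.999
```

drive_tool(motion=[[[0, 0, 0], [0, 0, 0], 0.4], [[0, 0, 0], [0, 0, 0], 0.5], [[0, 0, 0], [0, 0, 0], 0.6], [[0, 0, 0], [0, 0, 0], 0.7], [[0, 0, 0], [0, 0, 0], 0.8], [[0, 0, 0], [0, 0, 0], 1], [[0, 0, 0], [0, 0, 0], 1], [[0, 0, 0], [0, 0, 0], 1], [[0, 0, 0], [0, 0, 0], 1]])

```text
time: 5.0
tool_pos: [0.4297, 0.3672, 0.2793]
tool_rot: [0.704, -0.704, 0.066, -0.067]
contact_force: [1.3, -0.9, 1.8]
gripper_width: 0.152
```

```bash
python3 -c "
from h import *
go([.4295,.3655,.278],-10.7)"
```

```text
t 5.0 pos [0.4297 0.3672 0.2793] shift units [ 0.01  0.05 -0.07] turn units [-0.01 -0.01  0.01] F [ 1.28 -0.93  1.77] w 0.152
```

drive_tool(motion=[[[0, -0.1, 0], [0, 0, 0], 1], [[0, -0.1, 0], [0, 0, 0], 1], [[0, -0.1, 0], [0, 0, 0], 1], [[0, -0.1, 0], [0, 0, 0], 1], [[0, -0.15, 0], [0, 0, 0], 1], [[0, -0.15, 0], [0, 0, 0], 1], [[0, -0.15, 0], [0, 0, 0], 1], [[0, -0.15, 0], [0, 0, 0], 1], [[0, -0.1, 0], [0, 0, 0], 1], [[0, -0.1, 0], [0, 0, 0], 1], [[0, 0, 0], [0, 0, 0], 1], [[0, 0, 0], [0, 0, 0], 1]])

```text
time: 6.2
tool_pos: [0.4294, 0.3671, 0.3088]
tool_rot: [-0.704, 0.704, -0.066, 0.066]
contact_force: [-1.1, -1.1, -3.9]
gripper_width: 0.151
```

```bash
python3 -c "
from h import *
go([.4295,.3655,.307],-10.7)
f=grab('side')
cv2.imwrite('pics/b.png',cv2.resize(f['img'][80:250,130:260],(520,600)[:2] if 0 else (455,595)))"
```

```text
t 6.2 pos [0.4294 0.3671 0.3088] shift units [ 0.02  0.07 -0.06] turn units [ 0.   -0.01 -0.  ] F [-1.11 -1.07 -3.88] w 0.151
```

View pics/b.png

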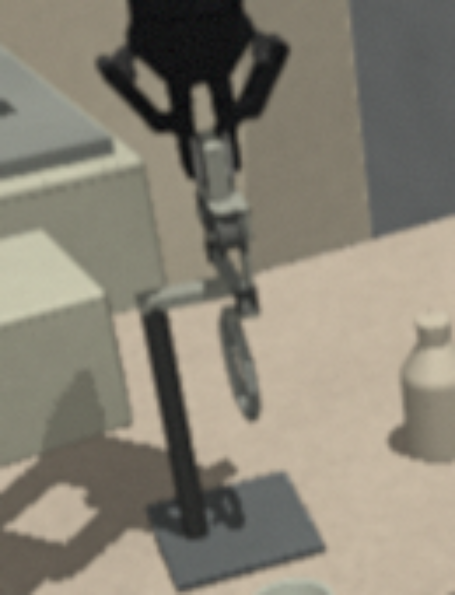

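The hanger is lifted clear at about 3.9 N, and the foot is still just under the stub (crop 245,300). Next I'll move out sideways, then up.

drive_tool(motion=[[[0.2, 0, 0], [0, 0, 0], 1], [[0.3, 0, 0], [0, 0, 0], 1], [[0.3, 0, 0], [0, 0, 0], 1], [[0.3, 0, 0], [0, 0, 0], 1], [[0.3, 0, 0], [0, 0, 0], 1], [[0.3, 0, 0], [0, 0, 0], 1], [[0.3, 0, 0], [0, 0, 0], 1], [[0.3, 0, 0], [0, 0, 0], 1], [[0.2, -0.1, 0], [0, 0, 0], 1], [[0, -0.3, 0], [0, 0, 0], 1], [[0, -0.3, 0], [0, 0, 0], 1], [[0, -0.3, 0], [0, 0, 0], 1]])

```text
time: 7.45
tool_pos: [0.4908, 0.3556, 0.3351]
tool_rot: [0.704, -0.704, 0.066, -0.066]
contact_force: [0.3, -0.4, -4.2]
gripper_width: 0.155
```

drive_tool(motion=[[[0, -0.4, 0], [0, -0.4, 0], 1], [[0, -0.4, 0], [0, -0.4, 0], 1], [[0, -0.3, 0], [0, -0.4, 0], 1], [[0, -0.2, 0], [0, -0.4, 0], 1], [[0, 0, 0], [0, -0.4, 0], 1], [[0, 0, 0], [0, -0.4, 0], 1], [[0, 0, 0], [0, -0.4, 0], 1], [[0, 0, 0], [0, -0.4, 0], 1], [[0, 0, 0], [0, 0, 0], 1], [[0, 0, 0], [0, 0, 0], 1]])

```text
time: 8.45
tool_pos: [0.4907, 0.3556, 0.367]
tool_rot: [0.707, -0.706, -0.032, 0.032]
contact_force: [-0.5, 0.2, -4.5]
gripper_width: 0.155
```

```bash
python3 -c "
from h import *
go([.584+.065*.9956,.095+.065*.094,.366],5.4)"
```

```text
t 8.45 pos [0.4907 0.3556 0.367 ] shift units [  5.37   0.04 -10.71] turn units [-0.   -0.04  0.01] F [-0.53  0.21 -4.49] w 0.155
```

drive_tool(motion=[[[0.3, 0, -0.3], [0, 0, 0], 1], [[0.5, 0, -0.6], [0, 0, 0], 1], [[0.5, 0, -0.6], [0, 0, 0], 1], [[0.5, 0, -0.6], [0, 0, 0], 1], [[0.5, 0, -0.6], [0, 0, 0], 1], [[0.5, 0, -0.6], [0, 0, 0], 1], [[0.5, 0, -0.6], [0, 0, 0], 1], [[0.5, 0, -0.6], [0, 0, 0], 1], [[0.5, 0, -0.6], [0, 0, 0], 1], [[0.5, 0, -0.6], [0, 0, 0], 1], [[0.4, 0, -0.6], [0, 0, 0], 1], [[0.17, 0, -0.6], [0, 0, 0], 1]])

```text
time: 9.65
tool_pos: [0.6414, 0.1946, 0.3659]
tool_rot: [-0.706, 0.706, 0.032, -0.032]
contact_force: [0.4, -0.3, -3.9]
gripper_width: 0.153
```

drive_tool(motion=[[[0, 0, -0.6], [0, 0, 0], 1], [[0, 0, -0.6], [0, 0, 0], 1], [[0, 0, -0.6], [0, 0, 0], 1], [[0, 0, -0.6], [0, 0, 0], 1], [[0, 0, -0.6], [0, 0, 0], 1], [[0, 0, -0.4], [0, 0, 0], 1], [[0, 0, -0.3], [0, 0, 0], 1], [[0, 0.4, 0], [0, 0, 0], 1], [[0, 0.5, 0], [0, 0, 0], 1], [[0, 0.5, 0], [0, 0, 0], 1], [[0, 0.3, 0], [0, 0, 0], 1], [[0, 0, 0], [0, 0, 0], 1]])

```text
time: 10.85
tool_pos: [0.6477, 0.1042, 0.3207]
tool_rot: [0.706, -0.706, -0.031, 0.034]
contact_force: [-0.4, 0.2, -4.9]
gripper_width: 0.154
```

```bash
python3 - <<'E'
from h import *
go([.584,.095,.272+.0435],5.4)
f=grab('side');g=grab('top')
cv2.imwrite('pics/c.png',np.hstack([cv2.resize(f['img'][80:230,250:390],(515,550)),cv2.resize(g['img'][110:240,255:325],(285,550))]))
E
```

```text
t 10.85 pos [0.6477 0.1042 0.3207] shift units [-2.57  0.22 -0.13] turn units [-0.   -0.02 -0.05] F [-0.43  0.17 -4.95] w 0.154
```

View pics/c.png

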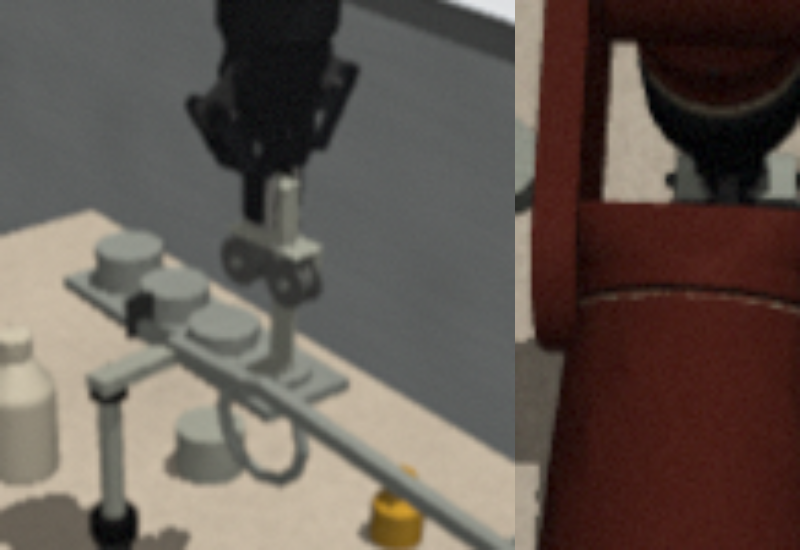

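The hanger hangs upright on the +y side of the rail. Its wheels (crop 270,265) are above rail height and the foot is below it. Sliding in now.

drive_tool(motion=[[[-0.1, 0.1, 0], [0, 0, 0], 1], [[-0.25, 0.1, 0], [0, 0, 0], 1], [[-0.3, 0, 0], [0, 0, 0], 1], [[-0.3, 0, 0], [0, 0, 0], 1], [[-0.3, 0, 0], [0, 0, 0], 1], [[-0.3, 0, 0], [0, 0, 0], 1], [[-0.3, 0, 0], [0, 0, 0], 1], [[-0.3, 0, 0], [0, 0, 0], 1], [[-0.25, 0, -0.1], [0, 0, 0], 1], [[-0.17, 0, 0], [0, 0, 0], 1], [[0, 0, 0], [0, 0, 0], 1], [[0, 0, 0], [0, 0, 0], 1]])

```text
time: 12.15
tool_pos: [0.5851, 0.0954, 0.3189]
tool_rot: [0.706, -0.706, -0.032, 0.032]
contact_force: [0.5, 0.1, -4.2]
gripper_width: 0.156
```

```bash
python3 - <<'E'
from h import *
go([.584,.095,.25+.0435],5.4)
f=grab('side')
cv2.imwrite('pics/d.png',cv2.resize(f['img'][110:210,260:360],(600,600),interpolation=cv2.INTER_CUBIC))
E
```

```text
t 12.15 pos [0.5851 0.0954 0.3189] shift units [-0.04  1.02 -0.01] turn units [-0.   -0.03  0.  ] F [ 0.49  0.12 -4.15] w 0.156
```

View pics/d.png

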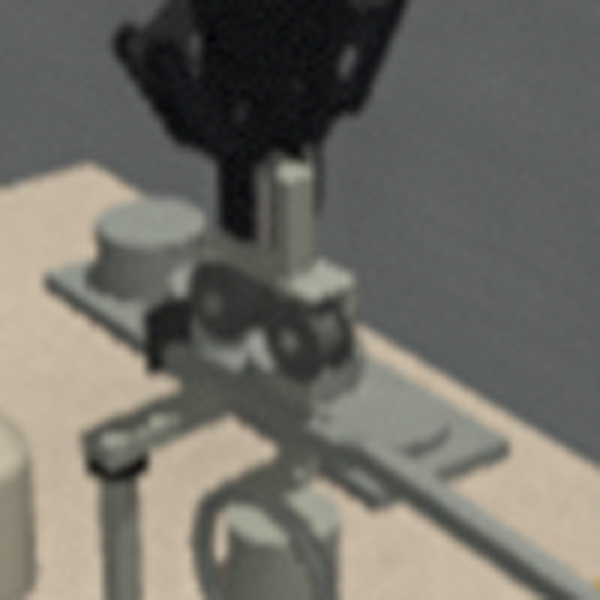

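The hanger is over the landing, with its wheels just above the rail and the rail running between the flanges and the foot. The flange play is only ±1.5 mm, so I'll check the lateral offset in the same view.

```bash
cat > lat.py <<'E'
from h import *
np.set_printoptions(suppress=True,precision=4)
d=np.array([.094,-.9956]); n=np.array([.9956,.094]); o=np.array([.584,.095])
def st2(W): 
    e=W[...,:2]-o; return e@d,e@n,W[...,2]
Wn=[cloud(grab('side')) for _ in range(4)]
tabs=[]
for W in Wn:
    s,t,z=st2(W)
    P=np.c_[s.ravel(),t.ravel(),z.ravel()]
    ed=[]
    for a in np.arange(-.05,.16,.01):
        k=(abs(P[:,0]-a)<.005)&(abs(P[:,1])<.012)&(P[:,2]>.2)&(P[:,2]<.262)
        if k.sum()>8: ed.append((a,(P[k,1].min()+P[k,1].max())/2))
    tabs.append(ed)
    zt=np.nanmax(np.where((abs(s)<.03)&(abs(t)<.02)&(z<.36),z,0))
    k=(abs(s)<.05)&(abs(t)<.03)&(z>st()[0]["tool_pos"][2]-.013)&(z<st()[0]["tool_pos"][2]-.003)
    if k.sum()>4: print("head",k.sum(),s[k].min(),s[k].max(),t[k].min(),t[k].max(),cv2.minAreaRect((np.c_[s[k],t[k]]*1000).astype(np.float32)),z[k].mean())
e=np.array(sum(tabs,[])); m=e[:,0]>.05
print("rail line",np.polyfit(e[m,0],e[m,1],1), [ (round(a,2),round(np.median(e[e[:,0]==a,1]),4)) for a in np.unique(e[:,0])])
E
python3 lat.py; python3 -c "
from h import *
ps=[st()[0]['tool_pos'] for _ in range(3)];print(ps)"
```

```text
head 110 -0.03232439948731493 0.03210716652740286 -0.009182600933221884 0.016946476470194455 ((-0.1134796142578125, 3.946643829345703), (26.133974075317383, 64.39962768554688), 89.85981750488281) 0.30928863887955055
head 113 -0.03189613496649345 0.03304929523084513 -0.010192613899937824 0.01624869217420162 ((0.1910724639892578, 1.2033672332763672), (64.88159942626953, 25.181365966796875), 5.560435771942139) 0.3091675349039688
head 108 -0.03221057920860811 0.032697619485586915 -0.009690762046166135 0.015346950833140626 ((0.27878570556640625, 3.0222816467285156), (24.991798400878906, 64.84403228759766), 89.61376190185547) 0.3091317536127236
head 108 -0.0326613591224482 0.032982556202544915 -0.009279240916869784 0.014261101408854967 ((0.11989974975585938, 2.2649450302124023), (65.8790054321289, 22.976364135742188), 1.776979923248291) 0.30917213492132706
rail line [0.0022 0.0001] [(np.float64(-0.05), np.float64(-0.0003)), (np.float64(-0.04), np.float64(-0.0027)), (np.float64(-0.03), np.float64(-0.0034)), (np.float64(-0.02), np.float64(-0.0033)), (np.float64(-0.01), np.float64(0.0014)), (np.float64(0.0), np.float64(0.0015)), (np.float64(0.01), np.float64(0.0011)), (np.float64(0.02), np.float64(-0.0015)), (np.float64(0.03), np.float64(0.0005)), (np.float64(0.04), np.float64(0.0001)), (np.float64(0.05), np.float64(-0.0004)), (np.float64(0.06), np.float64(0.0004)), (np.float64(0.07), np.float64(0.0003)), (np.float64(0.08), np.float64(0.0001)), (np.float64(0.09), np.float64(0.0004)), (np.float64(0.1), np.float64(0.0005)), (np.float64(0.11), np.float64(0.0007)), (np.float64(0.12), np.float64(0.0009)), (np.float64(0.13), np.float64(0.0002)), (np.float64(0.14), np.float64(0.0007)), (np.float64(0.15), np.float64(-0.0002))]
[array([0.58516623, 0.09543582, 0.31866711]), array([0.58516623, 0.09543582, 0.31866711]), array([0.58516623, 0.09543582, 0.31866711])]
```

drive_tool(motion=[[[0, 0.1, 0], [0, 0, 0], 1], [[0, 0.1, 0], [0, 0, 0], 1], [[0, 0.1, 0], [0, 0, 0], 1], [[0, 0.1, 0], [0, 0, 0], 1], [[0, 0.1, 0], [0, 0, 0], 1], [[0, 0.1, 0], [0, 0, 0], 1], [[0, 0.08, 0], [0, 0, 0], 1], [[0, 0, 0], [0, 0, 0], 1], [[0, 0, 0], [0, 0, 0], 1]])

```text
time: 13.3
tool_pos: [0.585, 0.0954, 0.3018]
tool_rot: [-0.706, 0.706, 0.032, -0.032]
contact_force: [0.6, 1.2, -3.7]
gripper_width: 0.152
```

drive_tool(motion=[[[0, 0.04, 0], [0, 0, 0], 1], [[0, 0.04, 0], [0, 0, 0], 1], [[0, 0, 0], [0, 0, 0], 1], [[0, 0, 0], [0, 0, 0], 1]])

```text
time: 13.7
tool_pos: [0.585, 0.0954, 0.2997]
tool_rot: [0.706, -0.706, -0.032, 0.032]
contact_force: [0.0, -0.4, -4.7]
gripper_width: 0.156
```

drive_tool(motion=[[[0, 0.04, 0], [0, 0, 0], 1], [[0, 0.04, 0], [0, 0, 0], 1], [[0, 0, 0], [0, 0, 0], 1], [[0, 0, 0], [0, 0, 0], 1]])

```text
time: 14.1
tool_pos: [0.5849, 0.0954, 0.2977]
tool_rot: [0.706, -0.706, -0.032, 0.032]
contact_force: [-0.4, -0.0, -4.3]
gripper_width: 0.155
```

```bash
python3 lat.py;python3 -c "
from h import *
go([.584,.095,.25+.0435],5.4)"
```

```text
head 112 -0.031072127123363776 0.03218471513020124 -0.009598589074015526 0.015388264192427684 ((0.5445461273193359, 2.8836240768432617), (63.28203201293945, 24.956146240234375), 0.12550880014896393) 0.28820627991275394
head 111 -0.031846573084170035 0.03389392311199457 -0.010229484556462025 0.017798075868086006 ((1.0608863830566406, 4.018214225769043), (27.867088317871094, 65.64714813232422), 89.44255065917969) 0.2882455362206381
head 108 -0.0322680374859027 0.033129213181486594 -0.009804169712229109 0.016126208161498297 ((0.43837738037109375, 3.193044662475586), (25.938629150390625, 65.3464584350586), 89.81871795654297) 0.28836673180167466
head 114 -0.032322564159823236 0.032120042516768935 -0.009346938457374731 0.015583839282266667 ((-0.07437705993652344, 2.1936092376708984), (64.98555755615234, 24.44489097595215), 2.543684959411621) 0.28821099209272516
rail line [-0.0005  0.0004] [(np.float64(-0.05), np.float64(-0.0017)), (np.float64(-0.04), np.float64(-0.0059)), (np.float64(-0.03), np.float64(-0.0076)), (np.float64(-0.02), np.float64(-0.0013)), (np.float64(-0.01), np.float64(0.0011)), (np.float64(0.0), np.float64(0.003)), (np.float64(0.01), np.float64(0.0013)), (np.float64(0.02), np.float64(-0.0016)), (np.float64(0.03), np.float64(0.0)), (np.float64(0.04), np.float64(0.0003)), (np.float64(0.05), np.float64(0.0002)), (np.float64(0.06), np.float64(0.0007)), (np.float64(0.07), np.float64(0.0004)), (np.float64(0.08), np.float64(-0.0003)), (np.float64(0.09), np.float64(0.0)), (np.float64(0.1), np.float64(0.0006)), (np.float64(0.11), np.float64(0.0004)), (np.float64(0.12), np.float64(0.0004)), (np.float64(0.13), np.float64(-0.0001)), (np.float64(0.14), np.float64(-0.0)), (np.float64(0.15), np.float64(0.0006))]
t 14.3 pos [0.585  0.0955 0.2978] shift units [-0.04  0.17 -0.01] turn units [-0.   -0.03  0.  ] F [ 0.34 -0.23 -4.26] w 0.153
```

drive_tool(motion=[[[0, 0.03, 0], [0, 0, 0], 1], [[0, 0.03, 0], [0, 0, 0], 1], [[0, 0, 0], [0, 0, 0], 1], [[0, 0, 0], [0, 0, 0], 1]])

```text
time: 14.7
tool_pos: [0.5849, 0.0954, 0.2962]
tool_rot: [-0.706, 0.706, 0.032, -0.032]
contact_force: [-0.0, -0.0, -4.3]
gripper_width: 0.153
```

drive_tool(motion=[[[0, 0.02, 0], [0, 0, 0], 1], [[0, 0.02, 0], [0, 0, 0], 1], [[0, 0, 0], [0, 0, 0], 1], [[0, 0, 0], [0, 0, 0], 1]])

```text
time: 15.1
tool_pos: [0.585, 0.0954, 0.2953]
tool_rot: [0.706, -0.706, -0.032, 0.032]
contact_force: [0.2, -0.0, -3.9]
gripper_width: 0.156
```

drive_tool(motion=[[[0, 0.02, 0], [0, 0, 0], 1], [[0, 0.02, 0], [0, 0, 0], 1], [[0, 0, 0], [0, 0, 0], 1], [[0, 0, 0], [0, 0, 0], 1]])

```text
time: 15.5
tool_pos: [0.585, 0.0954, 0.2943]
tool_rot: [0.706, -0.706, -0.032, 0.032]
contact_force: [-0.3, -0.4, -4.2]
gripper_width: 0.153
```

drive_tool(motion=[[[0, 0.02, 0], [0, 0, 0], 1], [[0, 0.02, 0], [0, 0, 0], 1], [[0, 0, 0], [0, 0, 0], 1], [[0, 0, 0], [0, 0, 0], 1]])

```text
time: 15.9
tool_pos: [0.5851, 0.0954, 0.2936]
tool_rot: [-0.706, 0.706, 0.033, -0.032]
contact_force: [-0.2, -0.7, -3.4]
gripper_width: 0.151
```

drive_tool(motion=[[[0, 0.02, 0], [0, 0, 0], 1], [[0, 0, 0], [0, 0, 0], 1], [[0, 0, 0], [0, 0, 0], 1]])

```text
time: 16.2
tool_pos: [0.5851, 0.0954, 0.2932]
tool_rot: [-0.706, 0.706, 0.033, -0.032]
contact_force: [-1.0, -0.5, -0.9]
gripper_width: 0.151
```

drive_tool(motion=[[[0, 0.02, 0], [0, 0, 0], 1], [[0, 0, 0], [0, 0, 0], 1], [[0, 0, 0], [0, 0, 0], 1]])

```text
time: 16.5
tool_pos: [0.5851, 0.0954, 0.2928]
tool_rot: [-0.706, 0.706, 0.033, -0.032]
contact_force: [-1.7, -0.4, 0.9]
gripper_width: 0.154
```

Contact came at TCP z 0.2936, which puts the landing at about 0.250 and agrees with the camera. The rail now carries the hanger, so I'll release gently.

drive_tool(motion=[[[0, 0, 0], [0, 0, 0], 0.65], [[0, 0, 0], [0, 0, 0], 0.6], [[0, 0, 0], [0, 0, 0], 0.5], [[0, 0, 0], [0, 0, 0], 0.4], [[0, 0, 0], [0, 0, 0], 0.2], [[0, 0, 0], [0, 0, 0], 0], [[0, 0, 0], [0, 0, 0], 0], [[0, 0, 0], [0, 0, 0], 0]])

```text
time: 17.3
tool_pos: [0.585, 0.0954, 0.2923]
tool_rot: [-0.706, 0.706, 0.032, -0.032]
contact_force: [-0.1, 0.0, 0.1]
gripper_width: 0.502
```

```bash
python3 lat.py | grep head;python3 - <<'E'
from h import *
go([.584,.095,.25+.0435],5.4)
f=grab('side')
cv2.imwrite('pics/e.png',cv2.resize(f['img'][110:210,260:360],(600,600),interpolation=cv2.INTER_CUBIC))
E
```

```text
head 88 -0.010417014696815517 0.03272006081895669 -0.009616128844967325 0.016185710467786045 ((11.180784225463867, 3.458599090576172), (25.758546829223633, 42.952571868896484), 89.3856201171875) 0.28351919448556767
head 88 -0.010713195645546928 0.0325300306887194 -0.009673266571007536 0.015000370674797718 ((10.909725189208984, 2.610342025756836), (24.850175857543945, 42.90821838378906), 89.05945587158203) 0.28322233734110447
head 89 -0.008598021111519479 0.03267056701842011 -0.00958617677169484 0.01524815673405604 ((11.838871955871582, 1.9366674423217773), (42.909725189208984, 23.609024047851562), 5.680388450622559) 0.2833979720533657
head 87 -0.00962808766823379 0.03257615098212943 -0.010632386640273012 0.016298243298723085 ((11.928316116333008, 2.8917102813720703), (26.706422805786133, 41.18583679199219), 85.46955871582031) 0.28338741709254295
t 17.5 pos [0.585  0.0954 0.2923] shift units [-0.04 -0.05 -0.01] turn units [ 0.   -0.03  0.  ] F [ 0.24 -0.24 -0.49] w 0.496
```

View pics/e.png

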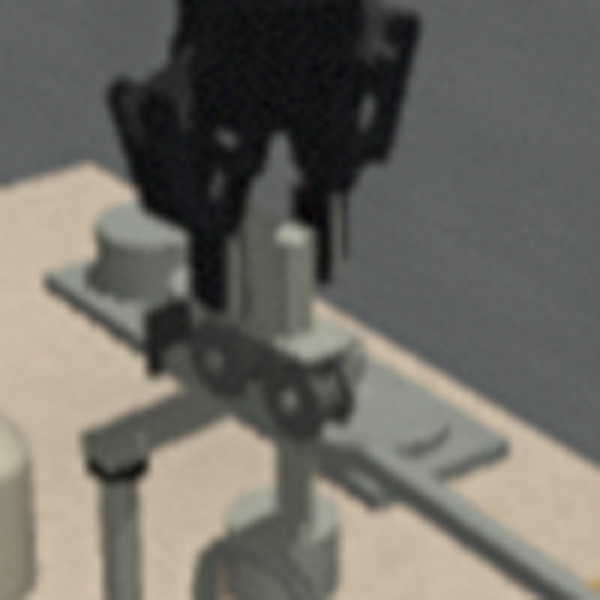

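The hanger sits level on the landing at stand x of about -32, with the jaws clear of it. I'll lift off, move behind the tab, close the fingers and come down so I can push it on its wheels.

drive_tool(motion=[[[0, -0.2, 0], [0, 0, 0], 0], [[0, -0.4, 0], [0, 0, 0], 0], [[0, -0.4, 0], [0, 0, 0], 0], [[0, -0.4, 0], [0, 0, 0], 0], [[0, -0.4, 0], [0, 0, 0], 0], [[0, 0, 0.4], [0, 0, 0], 0.5], [[0, 0, 0.5], [0, 0, 0], 1], [[0, 0, 0.5], [0, 0, 0], 1], [[0, 0, 0.4], [0, 0, 0], 1], [[0, 0, 0], [0, 0, 0], 1], [[0, 0, 0], [0, 0, 0], 1], [[0, 0, 0], [0, 0, 0], 1]])

```text
time: 18.75
tool_pos: [0.5808, 0.1401, 0.3371]
tool_rot: [-0.706, 0.706, 0.032, -0.032]
contact_force: [0.2, -0.1, -0.1]
gripper_width: -0.002
```

```bash
python3 lat.py | grep -c head; python3 - <<'E'
from h import *
d=np.array([.094,-.9956]); n=np.array([.9956,.094]); o=np.array([.584,.095])
W=cloud(grab('side')); e=W[...,:2]-o; s=e@d;t=e@n;z=W[...,2]
k=(abs(s)<.05)&(abs(t)<.03)&(z>.277)&(z<.289); print('head',k.sum(),s[k].min(),s[k].max(),t[k].min(),t[k].max(),z[k].mean())
k=(abs(s)<.04)&(abs(t)<.02)&(z>.318)&(z<.333); print('tab',k.sum(),s[k].min(),s[k].max(),t[k].min(),t[k].max(),np.median(z[k]))
p=st()[0]['tool_pos']; print('tcp s,t',(p[:2]-o)@d,(p[:2]-o)@n,p[2], st()[0]['gripper_width'])
E
```

```text
4
head 116 -0.03152147777141086 0.03297306283135618 -0.009760744188224679 0.01660646337321577 0.2832130941398934
tab 76 -0.01832309168779189 0.018380476636247502 -0.008500866696186701 0.0077871978529801145 0.32402104209307714
tcp s,t -0.044981160914034785 0.001181018820464822 0.33735572702503697 -0.000244459756018398
```

drive_tool(motion=[[[0, 0.3, 0], [0, 0, 0], 1], [[0, 0.4, 0], [0, 0, 0], 1], [[0, 0.4, 0], [0, 0, 0], 1], [[0, 0.4, 0], [0, 0, 0], 1], [[0, 0.25, 0], [0, 0, 0], 1], [[0, 0, -0.12], [0, 0, 0], 1], [[0, 0, -0.12], [0, 0, 0], 1], [[0, 0, -0.12], [0, 0, 0], 1], [[0, 0, -0.12], [0, 0, 0], 1], [[0, 0, 0], [0, 0, 0], 1]])

```text
time: 20.0
tool_pos: [0.5822, 0.1278, 0.2941]
tool_rot: [-0.706, 0.706, 0.032, -0.032]
contact_force: [0.5, -0.1, 0.4]
gripper_width: -0.004
```

drive_tool(motion=[[[0, 0, -0.08], [0, 0, 0], 1], [[0, 0, -0.08], [0, 0, 0], 1], [[0, 0, -0.08], [0, 0, 0], 1], [[0, 0, -0.08], [0, 0, 0], 1], [[0, 0, -0.08], [0, 0, 0], 1], [[0, 0, -0.08], [0, 0, 0], 1], [[0, 0, -0.08], [0, 0, 0], 1], [[0, 0, -0.08], [0, 0, 0], 1], [[0, 0, -0.08], [0, 0, 0], 1], [[0, 0, -0.08], [0, 0, 0], 1]])

```text
time: 21.0
tool_pos: [0.5838, 0.1082, 0.2936]
tool_rot: [-0.706, 0.706, 0.032, -0.032]
contact_force: [1.0, 0.8, -0.3]
gripper_width: -0.001
```

```bash
cat > chk.py <<'E'
from h import *
d=np.array([.094,-.9956]); n=np.array([.9956,.094]); o=np.array([.584,.095])
W=cloud(grab('side')); e=W[...,:2]-o; s=e@d;t=e@n;z=W[...,2]
p=st()[0]['tool_pos']; q=(p[:2]-o)@d
k=(s>q+.008)&(s<.34)&(abs(t)<.02)&(z>.262)&(z<.34)
if k.sum(): print('hanger high pts s',k.sum(),s[k].min(),s[k].max(),'t',t[k].min(),t[k].max())
k=k&(z>.31); 
if k.sum(): print('tab s',s[k].min(),s[k].max(),'ztop',np.percentile(z[k],90))
print('t',st()[0]['time'],'tcp s,t',q,(p[:2]-o)@n,p[2],'F',st()[0]['contact_force'].round(1),'mid stand x', 'approx tab centre -0.032')
E
python3 chk.py
```

```text
hanger high pts s 546 -0.004746836736894517 0.05497401192923035 t -0.01342165493637936 0.016223585238426253
tab s -0.004741602713066252 0.035145294174003146 ztop 0.335476829431402
t 21.05 tcp s,t -0.012879744695048071 0.0010582005958687044 0.2935556472665821 F [-0.9  0.  -0. ] mid stand x approx tab centre -0.032
```

drive_tool(motion=[[[0, 0, -0.1], [0, 0, 0], 1], [[0, 0, -0.1], [0, 0, 0], 1], [[0, 0, -0.1], [0, 0, 0], 1], [[0, 0, -0.1], [0, 0, 0], 1], [[0, 0, -0.1], [0, 0, 0], 1], [[0, 0, -0.1], [0, 0, 0], 1], [[0, 0, -0.1], [0, 0, 0], 1], [[0, 0, -0.1], [0, 0, 0], 1]])

```text
time: 21.85
tool_pos: [0.5856, 0.0881, 0.2935]
tool_rot: [-0.706, 0.706, 0.032, -0.032]
contact_force: [-0.0, -0.3, 0.9]
gripper_width: -0.001
```

```bash
python3 chk.py; python3 -c "
from h import *
cv2.imwrite('pics/f.png',cv2.resize(grab('side')['img'][110:210,260:360],(600,600),interpolation=cv2.INTER_CUBIC))"
```

```text
hanger high pts s 646 0.015344752925930993 0.0852394482457207 t -0.013202665296977566 0.01705725269371405
tab s 0.015344752925930993 0.06149268350113328 ztop 0.3348936954267569
t 21.9 tcp s,t 0.007330463133605833 0.000973785118127235 0.29347518053240934 F [-0.8  0.3 -0.3] mid stand x approx tab centre -0.032
```

View pics/f.png

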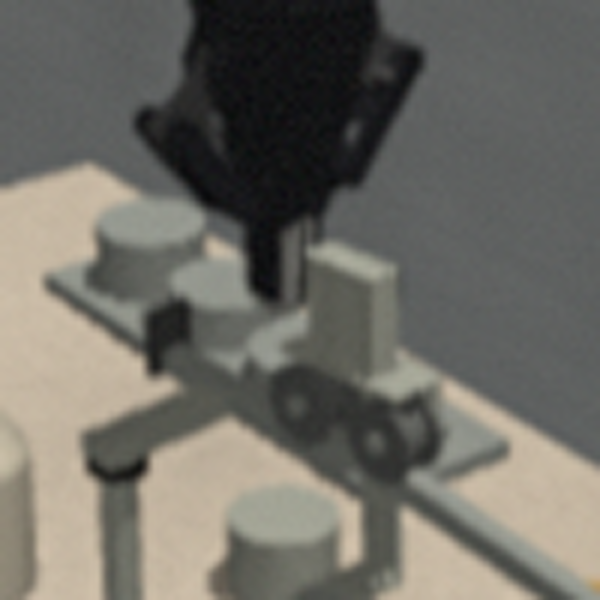

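The hanger is on the rail with its front wheel just over the crest, slightly ahead of the fingers (tab at crop 350,310). I'll follow it slowly.

drive_tool(motion=[[[0, 0, -0.1], [0, 0, 0], 1], [[0, 0, -0.1], [0, 0, 0], 1], [[0, 0, -0.1], [0, 0, 0], 1], [[0, 0, -0.1], [0, 0, 0], 1], [[0, 0, -0.1], [0, 0, 0], 1], [[0, 0, -0.1], [0, 0, 0], 1]])

```text
time: 22.55
tool_pos: [0.587, 0.0733, 0.2936]
tool_rot: [-0.706, 0.706, 0.032, -0.032]
contact_force: [0.5, 0.0, 0.8]
gripper_width: -0.005
```

```bash
python3 chk.py
```

```text
hanger high pts s 658 0.030232397430056103 0.10007011700130981 t -0.013882979231093247 0.015947598683777375
tab s 0.030232397430056103 0.0806419625941395 ztop 0.33388959544514896
t 22.6 tcp s,t 0.022204854712344613 0.0009735174577496768 0.2935595677631894 F [ 0.3  0.4 -0.2] mid stand x approx tab centre -0.032
```

drive_tool(motion=[[[0, 0, -0.1], [0, 0, 0], 1], [[0, 0, -0.1], [0, 0, 0], 1], [[0, 0, -0.1], [0, 0, 0], 1], [[0, 0, -0.1], [0, 0, 0], 1], [[0, 0, -0.1], [0, 0, 0], 1], [[0, 0, -0.1], [0, 0, 0], 1], [[0, 0, -0.1], [0, 0, 0], 1], [[0, 0, -0.1], [0, 0, 0], 1]])

```text
time: 23.4
tool_pos: [0.5889, 0.0535, 0.2936]
tool_rot: [0.706, -0.706, -0.032, 0.032]
contact_force: [0.1, 0.6, 0.9]
gripper_width: -0.004
```

```bash
python3 chk.py
```

```text
hanger high pts s 584 0.05032373649337443 0.10743708783136333 t -0.014308865762971024 0.015584607293522026
tab s 0.05099567665563047 0.09120070242419735 ztop 0.33501069777521625
t 23.45 tcp s,t 0.042154517269331664 0.000940461425587116 0.29362846343490806 F [ 0.6 -0.7  0.6] mid stand x approx tab centre -0.032
```

drive_tool(motion=[[[0, 0, -0.1], [0, 0, 0], 1], [[0, 0, -0.1], [0, 0, 0], 1], [[0, 0, -0.1], [0, 0, 0], 1], [[0, 0, -0.1], [0, 0, 0], 1], [[0, 0, -0.1], [0, 0, 0], 1], [[0, 0, -0.06], [0, 0, 0], 1]])

```text
time: 24.05
tool_pos: [0.5901, 0.0393, 0.2934]
tool_rot: [-0.706, 0.706, 0.032, -0.032]
contact_force: [-1.0, 0.2, 0.0]
gripper_width: 0.001
```

```bash
python3 chk.py
```

```text
hanger high pts s 627 0.06419164158340472 0.12302951514983075 t -0.014248115660675612 0.015589381271041855
tab s 0.0642480970873704 0.11053359224107737 ztop 0.33382753872832244
t 24.1 tcp s,t 0.056174766985637295 0.0008168509957643823 0.29339459986159494 F [ 0.2  0.1 -0.4] mid stand x approx tab centre -0.032
```

drive_tool(motion=[[[0, 0, 0.1], [0, 0, 0], 1], [[0, 0, 0.1], [0, 0, 0], 1], [[0, 0, 0.1], [0, 0, 0], 1], [[0, 0, 0.1], [0, 0, 0], 1], [[0, 0, 0], [0, 0, 0], 1]])

```text
time: 24.6
tool_pos: [0.5891, 0.0501, 0.2936]
tool_rot: [0.706, -0.706, -0.033, 0.033]
contact_force: [0.6, 0.5, -0.7]
gripper_width: 0.001
```

```bash
python3 chk.py
```

```text
hanger high pts s 645 0.053510261586203936 0.17018334263348167 t -0.014718738920501155 0.015123339380624533
tab s 0.05355551868206565 0.1602034064732186 ztop 0.33410585619884353
t 24.65 tcp s,t 0.04538728761028469 0.0008986941681624464 0.2935584777362674 F [-0.3 -0.3  0.1] mid stand x approx tab centre -0.032
```

It is rolling freely at about 0.1 m/s. I'll raise the tool clear and wait.

drive_tool(motion=[[[0, -0.3, 0.2], [0, 0, 0], 1], [[0, -0.4, 0.2], [0, 0, 0], 1], [[0, -0.4, 0.2], [0, 0, 0], 1], [[0, -0.4, 0], [0, 0, 0], 1], [[0, -0.4, 0], [0, 0, 0], 1], [[0, -0.4, 0], [0, 0, 0], 1], [[0, 0, 0], [0, 0, 0], 1], [[0, 0, 0], [0, 0, 0], 1], [[0, 0, 0], [0, 0, 0], 1], [[0, 0, 0], [0, 0, 0], 1], [[0, 0, 0], [0, 0, 0], 1], [[0, 0, 0], [0, 0, 0], 1]])

```text
time: 25.85
tool_pos: [0.5877, 0.0645, 0.3507]
tool_rot: [0.706, -0.706, -0.032, 0.033]
contact_force: [-0.3, -0.9, -0.7]
gripper_width: 0.006
```

drive_tool(motion=[[[0, 0, 0], [0, 0, 0], 1], [[0, 0, 0], [0, 0, 0], 1], [[0, 0, 0], [0, 0, 0], 1], [[0, 0, 0], [0, 0, 0], 1], [[0, 0, 0], [0, 0, 0], 1], [[0, 0, 0], [0, 0, 0], 1], [[0, 0, 0], [0, 0, 0], 1], [[0, 0, 0], [0, 0, 0], 1], [[0, 0, 0], [0, 0, 0], 1], [[0, 0, 0], [0, 0, 0], 1], [[0, 0, 0], [0, 0, 0], 1], [[0, 0, 0], [0, 0, 0], 1]])

```text
time: 27.05
tool_pos: [0.5878, 0.0646, 0.351]
tool_rot: [-0.706, 0.706, 0.032, -0.032]
contact_force: [-0.3, -0.5, -0.7]
gripper_width: 0.002
```

drive_tool(motion=[[[0, 0, 0], [0, 0, 0], 1], [[0, 0, 0], [0, 0, 0], 1], [[0, 0, 0], [0, 0, 0], 1], [[0, 0, 0], [0, 0, 0], 1], [[0, 0, 0], [0, 0, 0], 1], [[0, 0, 0], [0, 0, 0], 1], [[0, 0, 0], [0, 0, 0], 1], [[0, 0, 0], [0, 0, 0], 1], [[0, 0, 0], [0, 0, 0], 1], [[0, 0, 0], [0, 0, 0], 1], [[0, 0, 0], [0, 0, 0], 1], [[0, 0, 0], [0, 0, 0], 1]])

```text
time: 28.25
tool_pos: [0.5878, 0.0646, 0.3511]
tool_rot: [-0.706, 0.706, 0.032, -0.032]
contact_force: [-0.3, -0.6, -0.3]
gripper_width: 0.003
```

```bash
cat > fin.py <<'E'
from h import *
d=np.array([.094,-.9956]); n=np.array([.9956,.094]); o=np.array([.584,.095])-.032*0
f=grab('side'); W=cloud(f); e=W[...,:2]-o; s=e@d-.032;t=e@n;z=W[...,2]
k=(s>.06)&(s<.313)&(abs(t)<.02)&(z>.272)&(z<.31); print(k.sum(),'tab top stand x',s[k].min(),s[k].max(),'z',z[k].max(),'t',t[k].mean(),st()[0]['time'])
cv2.imwrite('pics/g%d.png'%(st()[0]['time']*10),cv2.resize(f['img'][80:300,200:500],(800,586)))
E
python3 fin.py; ls pics
```

```text
311 tab top stand x 0.24891889884212307 0.2866733369794734 z 0.30261565322523326 t -0.003952110898773613 28.3
a.png
b.png
c.png
crop.png
d.png
e.png
f.png
g283.png
side0.png
top0.png
```

drive_tool(motion=[[[0, 0, 0], [0, 0, 0], 1], [[0, 0, 0], [0, 0, 0], 1], [[0, 0, 0], [0, 0, 0], 1], [[0, 0, 0], [0, 0, 0], 1], [[0, 0, 0], [0, 0, 0], 1], [[0, 0, 0], [0, 0, 0], 1], [[0, 0, 0], [0, 0, 0], 1], [[0, 0, 0], [0, 0, 0], 1], [[0, 0, 0], [0, 0, 0], 1], [[0, 0, 0], [0, 0, 0], 1]])

```text
time: 29.3
tool_pos: [0.5878, 0.0646, 0.3511]
tool_rot: [-0.706, 0.706, 0.032, -0.032]
contact_force: [-0.3, -0.3, -0.1]
gripper_width: 0.0
```

```bash
python3 fin.py; mv pics/g2[89]*[!3].png pics/last.png; ls pics
```

```text
301 tab top stand x 0.26710696381096544 0.30513356771835587 z 0.30035355277390036 t -0.004945768521563769 29.35
a.png
b.png
c.png
crop.png
d.png
e.png
f.png
g283.png
g293.png
side0.png
top0.pngmv: cannot stat 'pics/g2[89]*[!3].png': No such file or directory
```

View pics/g293.png

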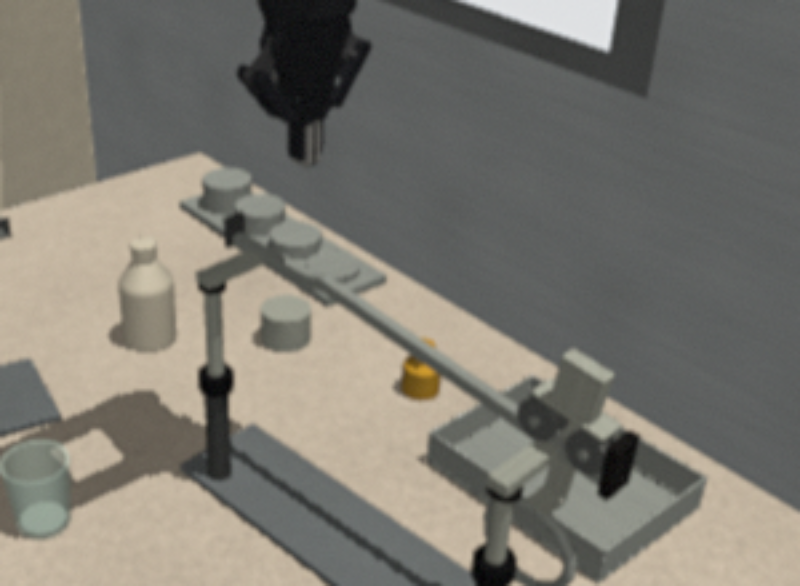

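The hanger is at the stop (crop 615,465), leaning forward, and the tab centre is at stand x of about 0.286. I'll check once that it has settled.

drive_tool(motion=[[[0, 0, 0], [0, 0, 0], 1], [[0, 0, 0], [0, 0, 0], 1], [[0, 0, 0], [0, 0, 0], 1], [[0, 0, 0], [0, 0, 0], 1], [[0, 0, 0], [0, 0, 0], 1], [[0, 0, 0], [0, 0, 0], 1], [[0, 0, 0], [0, 0, 0], 1], [[0, 0, 0], [0, 0, 0], 1], [[0, 0, 0], [0, 0, 0], 1], [[0, 0, 0], [0, 0, 0], 1], [[0, 0, 0], [0, 0, 0], 1], [[0, 0, 0], [0, 0, 0], 1]])

```text
time: 30.55
tool_pos: [0.5878, 0.0646, 0.3511]
tool_rot: [0.706, -0.706, -0.032, 0.032]
contact_force: [0.3, 0.3, 0.0]
gripper_width: 0.002
```

```bash
python3 fin.py; python3 -c "
from h import *
print(manip.job_done())"
```

```text
300 tab top stand x 0.2679283187178444 0.305260780027078 z 0.29979584947870075 t -0.0048926111733790766 30.6
the job is handed in; nothing more can be done
None
```

The hanger now hangs at rest against the rubber end stop, and the job is handed in at 30.6 s of the 67 s allowed.

- **Lift and placing:** I took the hanger off the parking stand by its tab and hooked it on from the +y side. I lowered it in 0.5 mm steps until the rail carried it. The landing turned out to be about 0.250 m above the table, found by touch and matching the cameras. The rail load at release read about 5 N, against a hanger weight of about 4.3 N.
- **Crest and run:** After letting go on the landing, I pushed the tab gently from behind with closed fingers. It rolled slightly ahead of the fingers when its front wheel passed the crest, until its rear wheel met the ramp. Once both wheels were over the crest I backed off, and it rolled down untouched.
- **Last checks:** The tab centre is at stand x of about 0.286–0.287 m (0.287 expected) and moved less than 1 mm over the final 1.2 s. The tool is clear, with the force reading near zero. In the last side view the bystanders it covers look undisturbed; I did not measure them, and the spare ring and spanner were outside that view.
- **Disagreement:** Arm and camera differed by about 1 mm on the sideways alignment before lowering. I left it as it was, and a side force of about 1.7 N at touchdown disappeared on release.

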